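# Clamp a stretcher bar in the bench jig

## Robot

A 6-joint arm with a two-finger parallel gripper is mounted at the origin on the work surface; the furniture and walls round the work are solid. World frame = base frame: x ahead of the robot, y to its left, z up, the work surface at z = 0. Lengths are in m, angles in degrees, forces in N, time in s.
With the tool pointing down it reaches from about 0.375 to 0.9 m from the base axis. Payload 3.1 kg.
Tool frame: the origin (TCP) lies midway between the tips of the shut fingers; the grasp point (between the pads) lies 19 mm behind it; z points along the fingers, y is the line along which they close (so a half turn about z gives the same grasp; the last joint's range is limited). The gripper opens to 87 mm and grips with 3 to 60 N. Pads are 19 mm wide; open, the fingers measure 117 mm over their backs; the gripper's body (75 mm by 190 mm) begins 51 mm behind the grasp point.
Start: joints at [-86.373, 30.224, 82.088, -0, 67.689, -10.227], TCP at [0.15, -0.607, 0.223] pointing down, gripper open.
Joint ranges: [-176.69, 176.69], [-43.24, 126.21], [12.49, 139.97], [-82, 262], [0, 151.66], [-163.58, 163.58]. Speed limits (degrees/s): [159.86, 159.86, 180, 180, 180, 180].

## Interface

Orientations are given as a 3x3 rotation matrix whose columns are the frame's x, y, z axes.
In Python, from rig import bot gives the robot as it stands.
- The arm moves only by the shell command python3 steer.py 'ROWS'. ROWS is rows parted by semicolons, their numbers by spaces, 1 to 20 of them, each of 7 numbers: dx, dy, dz in m, then a rotation vector rx, ry, rz in degrees, then the opening from 0.0 (shut) to 1.0 (fully open); each row is the pose to reach, as a shift and turn from the pose commanded when the command began, along the tool's axes at that moment; what a row does not reach only later rows make up. A row lasts 1/10 s, in which the tool goes at most 0.05 m and 8.59 degrees, less where a joint would pass 70% of its speed; a pose out of reach is approached as far as the arm can. The fingers move at their own pace and stop on an object; the grip force is fixed at half the most. Time passes only in rows, so rows that do not move let the fingers close. It prints the time, the measured TCP pose, the force, the opening and the grip force at its end.
- bot.read_state(): the state, without advancing time (a new reading comes with each control period).
- bot.capture(name): name is "side" or "top"; returns a dict with "color" (480x640x3 uint8, red, green, blue), "K" (3x3 intrinsics, pixels), "view" (4x4, takes a point from world to camera coordinates). Camera axes: x right, y up, looking along -z (the intrinsics and any distortion apply to the point x, -y, -z); pixel columns grow to the right and rows downward; lengths in m; the calibration is good to about 2 mm. A picture is of the moment at which its call begins. There is no depth.
- bot.hand_in(): hands the job in; it is judged then, once.
The state is a dict: "time_s": time; "joint_positions": joint angles; "qvel": joint speeds; "tau": joint torques, N m; "position": TCP position; "tcp_rot": TCP orientation; "force": force on the tool from outside, world axes, zero at the start; "moment": the same for the moment, N m; "opening": opening from 0.0 (shut) to 1.0 (fully open); "grasp_force": force on a finger pad.
Only numpy, scipy, OpenCV 4.12 (cv2) and the standard library are available. Lean on these libraries where they do the work, as an engineer would, in place of code of your own. Each camera call takes 0.05 s, during which the arm holds its last target. There are 200 camera calls.

## Task

Clamp the loose wooden stretcher bar in the blue bench jig so that it can be primed: hook the bar's slotted end over the steel stud, with the bar lying flat and swung well out toward you, and let go of it; then swing it round the stud by its tongue end until the brass spring catch snaps in front of the tongue and holds the bar against the sprung rubber pad. Feel for the catch and stop once it has snapped: do not ram the pad to the end of its travel, and leave the paint tubes and the brown bottle where they are.

Things in the scene. Friction and masses are not known exactly. Their poses are not given: they have to be found in the camera images.
- bar: loose pale wooden stretcher bar, 273 long x 42 wide x 18 mm thick, about 0.2 kg, lying flat. Origin: on its underside, on the centre line, near its centre of mass. y axis along the bar from the tongue end (y = -138 mm) to the slotted end (y = +135 mm), z up. The full width ends at y = -113 mm; the tongue beyond is 16 mm wide with a half-round end.
- bar_notch (a point): point on the underside in the bar's slot, at bar y = +106 mm, axes as the bar's. The slot is 18 mm wide, on the centre line, open at the end, above and below, 35 mm deep (bottom at bar y = +100 mm); with the stud against the slot's bottom this point is on the stud's axis.
- bar_tongue (a point): point on the bar's underside at the centre of the tongue's half-round end, radius 8 mm (bar y = -130 mm), axes as the bar's
- jig: fixed upright steel stud, 12 mm diameter, 23 mm high, top tapered, in the table in front of a fixed blue L-shaped plate 4 mm thick (in this frame x 50 to 82 mm, its arm at y -270 to -315 mm reaching to x = -54 mm). Origin: stud axis at table height. -y: from stud to catch, where the clamped bar lies within 4 degrees; +x: away from the robot, the way the tongue is swung home.
- keeper_mid (a point): fixed mark on the jig, 236 mm from the stud along jig -y, axes as the jig's: the tongue's clamped place if the keeper stood at mid-setting. The grey keeper on the plate (up to 33 mm high; carries catch and pad; occupies jig y -256 to -300 mm beyond the tongue, and x 53 to 75 mm behind the bar) is set up to 10 mm either way along jig x; its setting is not reported and must be felt or seen.
- catch (a joint): retreat in m of the brass spring catch, 0 = out. It noses toward the stud, 6 mm across the tongue's path, its front sloping back for 32 mm, travel 20 mm. Pushed along jig +x, the tongue forces it aside (2 to 5 N spring, a hump of several N), passes it, and it springs back in front of the tongue with a drop in force.
- pad (a joint): travel in m of the sprung rubber pad, 22 mm wide, that bears on the bar's back (+x) face at jig y = -203 mm: 0 when untouched, grows in jig +x, 0.5 N per mm, stop at 0.018. It starts to be pressed before the catch snaps; with the bar caught it rests at about 0.0055 to 0.008. If the catch has not snapped, the pad pushes the bar out again when let go.
- tube_blue: blue paint tube, 156x67x43 mm, lying; a bystander, origin under its middle
- tube_black: black paint tube, 98x62x40 mm, lying; a bystander, origin under its middle
- tube_crimson: crimson paint tube, 117x45x29 mm, lying; a bystander, origin under its middle
- bottle_amber: brown bottle, 52x53x135 mm, standing; a bystander, origin under its middle

How it is judged:
By the outcome, as a careful person would: the job done as asked, in the order asked, and still so for the second after the job is handed in, with the robot touching nothing.
It also fails if it takes over 61 s, if anything falls off the work surface, if the arm or the gripper's body presses on something with over 40 N, if the wrist force passes 120 N, or if a joint passes its speed limit or range.

## Working session

There is one attempt and no reset: what is moved stays moved. The work goes in short steps, Python scripts to look and compute and a shell command to move; the robot and the scene stay as the last step left them, time stands still between calls to the robot, and variables do not carry over. Pictures are saved under pics/ and viewed, at most 10 in all, crops included, and the job is handed in when it is done.

```bash
ls; mkdir -p pics
python3 - <<'E'
from rig import bot
import cv2
for n in("top","side"):
    c=bot.capture(n); cv2.imwrite(f"pics/{n}0.png",c["color"][:,:,::-1]); print(c["K"],c["view"],[k for k in c])
s=bot.read_state(); print(s)
E
```

```text
pics
rig.py
steer.py
[[472.43244906   0.         319.30857675]
 [  0.         472.43244906 239.73497187]
 [  0.           0.           1.        ]] [[-1.98416829e-02 -9.99593488e-01  2.04735371e-02 -4.77699644e-04]
 [ 9.92251331e-01 -1.71755670e-02  1.23054035e-01 -4.96829921e-01]
 [-1.22652368e-01  2.27564936e-02  9.92188762e-01 -8.45478800e-01]
 [ 0.00000000e+00  0.00000000e+00  0.00000000e+00  1.00000000e+00]] ['color', 'K', 'view']
[[511.03867645   0.         308.57228827]
 [  0.         511.03867645 244.50520089]
 [  0.           0.           1.        ]] [[ 0.99962584 -0.0261159   0.00813324 -0.46790942]
 [ 0.00985609  0.62127174  0.7835332  -0.03834693]
 [-0.02551563 -0.78315987  0.62129669 -1.07194247]
 [ 0.          0.          0.          1.        ]] ['color', 'K', 'view']
{'time_s': 0.1, 'joint_positions': array([-8.63720610e+01,  3.02738643e+01,  8.21503775e+01, -1.46435333e-04,
        6.76891345e+01, -1.02285474e+01]), 'qvel': array([-0.02187499, -0.10362725, -0.20163528,  0.01321371, -0.02364791,
        0.08331944]), 'tau': array([-3.33832159e-04, -4.40985990e+01, -1.77150911e+01,  6.35318086e-02,
        5.34290413e-02, -4.44920465e-05]), 'position': array([ 0.14965325, -0.60612797,  0.22165968]), 'tcp_rot': array([[ 9.70898433e-01,  2.39491578e-01, -1.27571834e-04],
       [ 2.39491357e-01, -9.70896488e-01,  1.97467299e-03],
       [ 3.49058503e-04, -1.94775926e-03, -9.99998042e-01]]), 'force': array([0.05185446, 0.2495654 , 0.27558122]), 'moment': array([-0.05277683,  0.03398716,  0.03843027]), 'grasp_force': 0.0, 'opening': 1.0038926248554247}
```

View pics/top0.png

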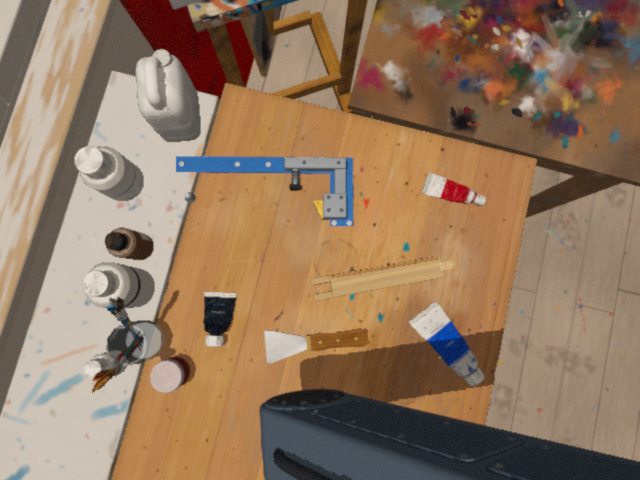

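View pics/side0.png

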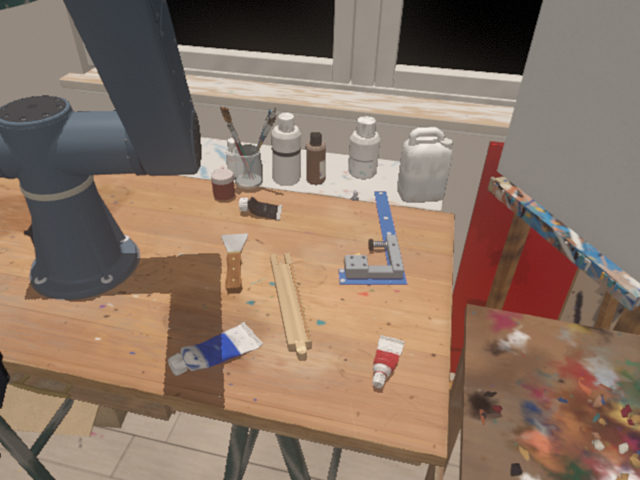

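The top view shows the stud at about (190,197), the L-plate with its keeper at about (335,205), and the bar from the slot at (315,288) to the tongue at (452,265). The side view shows the stud at about (355,195) and the bar from (282,258) to (302,350). Next I'll enlarge these regions.

```bash
cat > h.py <<'E'
import numpy as np
from rig import bot
def ray(c,u,v,z):
    K,V=c["K"],c["view"]; d=np.linalg.inv(K)@[u,v,1]; d=d*[1,-1,-1]
    R,t=V[:3,:3],V[:3,3]; o=-R.T@t; w=R.T@d; return o+w*(z-o[2])/w[2]
def proj(c,p):
    q=c["view"][:3,:3]@p+c["view"][:3,3]; q=c["K"]@(q*[1,-1,-1]); return q[:2]/q[2]
E
python3 - <<'E'
import cv2,numpy as np
t=cv2.imread("pics/top0.png"); s=cv2.imread("pics/side0.png")
a=cv2.resize(t[140:240,165:365],None,fx=4,fy=4,interpolation=cv2.INTER_CUBIC)
b=cv2.resize(t[250:310,300:460],None,fx=5,fy=5,interpolation=cv2.INTER_CUBIC)[:200*5]
cv2.imwrite("pics/c1.png",a)
b2=cv2.resize(s[180:300,330:420],None,fx=3,fy=3); 
o=np.zeros((600,800,3),np.uint8); o[:300]=b[:300]; 
o[300:600,:225]=cv2.resize(s[180:300,330:420],None,fx=2.5,fy=2.5,interpolation=cv2.INTER_CUBIC)
o[300:600,300:300+150]=cv2.resize(s[245:365,260:320],None,fx=2.5,fy=2.5,interpolation=cv2.INTER_CUBIC)
cv2.imwrite("pics/c2.png",o)
E
```

```text
(no output)
```

View pics/c1.png

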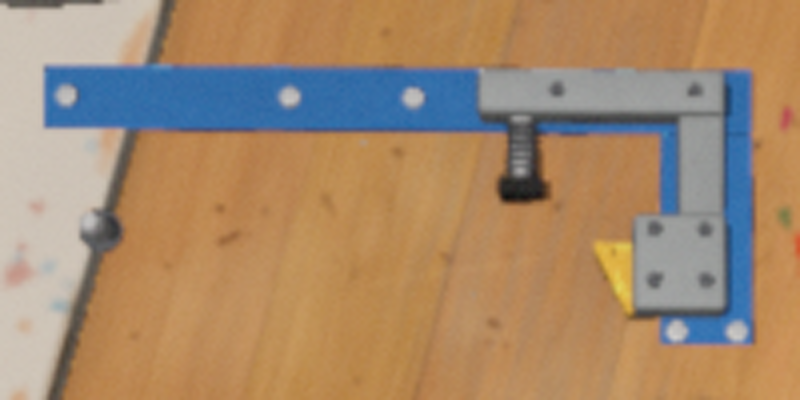

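View pics/c2.png

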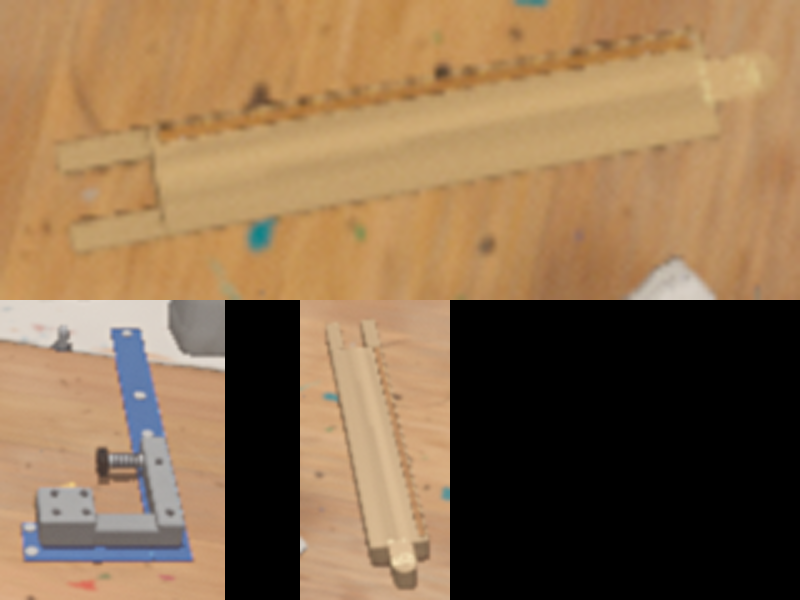

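Run:
```python
from h import *
c=bot.capture("top"); s=bot.capture("side")
A=lambda u,v,z:ray(c,165+u/4,140+v/4,z)
B=lambda u,v,z:ray(c,300+u/5,250+v/5,z)
P=np.array([A(*q,.004)[:2] for q in [(751,70),(752,343),(661,343),(661,133),]])
J=np.array([[82,-315],[-54,-315],[-54,-270],[50,-270]])/1e3
a,b=P-P.mean(0),J-J.mean(0)
th=np.arctan2((b[:,0]*a[:,1]-b[:,1]*a[:,0]).sum(),(a*b).sum())
R=np.array([[np.cos(th),-np.sin(th)],[np.sin(th),np.cos(th)]]); t=P.mean(0)-R@J.mean(0)
print("jig yaw",np.degrees(th),"stud",t,"res mm",(1e3*(P-J@R.T-t)).round(1).tolist())
print("stud top ray z.02",A(98,225,.023))
print("stud proj",(proj(c,[*t,.023])-[165,140])*4,(proj(s,[*t,.023])),(proj(s,[*t,0])))
kj=lambda p:(R.T@(p[:2]-t)*1e3).round(1)
for n,q,z in [("pad tip L",(500,200),.015),("pad tip R",(546,200),.015),("catch nose",(595,241),.015),("catch base",(632,316),.015),("keeper TL",(635,215),.033),("keeper BR",(726,312),.033),("wall top L",(480,68),.03),("wallbot",(480,112),.03)]: print(n,kj(A(*q,z)))
for n,q in [("pr up",(58,143)),("pr lo",(75,250)),("slot bot",(158,186)),("slot end",(66,197)),("sh lo",(717,133)),("sh up",(697,32)),("tip",(772,73)),("tongue root",(708,82))]: print(n,B(*q,.018).round(4))
tip,sb=B(772,73,.018),B(158,186,.018); print("len tip-slotbottom (238)",np.linalg.norm(tip-sb))
for n,p in [("tip",tip),("sb",sb)]: print(n,proj(s,p))
```

```text
jig yaw -1.294682644570858 stud [0.58654827 0.23739979] res mm [[-0.4, 0.4], [0.5, 0.7], [0.3, -0.6], [-0.4, -0.5]]
stud top ray z.02 [0.58435663 0.23276994 0.023     ]
stud proj [ 88.16762333 220.57937107] [354.21569725 190.5219426 ] [353.62816151 198.36349976]
pad tip L [  13.2 -193.1]
pad tip R [  13.4 -215.1]
catch nose [  -6.4 -238.6]
catch base [ -42.6 -256.3]
keeper TL [   2.3 -257.1]
keeper BR [ -43.4 -299.6]
wall top L [  73.5 -183.6]
wallbot [  52.1 -183.9]
pr up [0.4256 0.0058 0.018 ]
pr lo [3.86e-01 2.00e-04 1.80e-02]
slot bot [ 0.409  -0.0311  0.018 ]
slot end [0.4056 0.0032 0.018 ]
sh lo [ 0.4247 -0.2411  0.018 ]
sh up [ 0.4628 -0.2356  0.018 ]
tip [ 0.4468 -0.2631  0.018 ]
tongue root [ 0.4439 -0.2387  0.018 ]
len tip-slotbottom (238) 0.23508825307487902
tip [300.15853859 352.66662316]
sb [280.20202641 263.80228958]
```

The plate fit is consistent (residuals ≤0.7 mm), and the direct stud sighting agrees to about 2 mm. That puts the stud at about (0.5865, 0.236) with jig yaw −1.3°. The bar origin is about (0.426, −0.128) with yaw +9°. Next I'll go above the bar.

```bash
cat >> h.py <<'E'
from scipy.spatial.transform import Rotation as Ro
def goal(p,yaw):
    "row to reach TCP p, tool down, tool y axis at world angle yaw (deg)"
    s=bot.read_state(); R=s["tcp_rot"]; a=np.radians(yaw)
    y=np.array([np.cos(a),np.sin(a),0]); z=np.array([0,0,-1.]); G=np.c_[np.cross(y,z),y,z]
    print("from",s["position"].round(4),"row",(R.T@(np.array(p)-s["position"])).round(4),Ro.from_matrix(R.T@G).as_rotvec(degrees=True).round(2),"F",s["force"].round(1),"t",s["time_s"])
E
python3 -c "
from h import *
goal([.4264,-.1279,.10],9.15)"
```

```text
from [ 0.1497 -0.6064  0.2219] row [ 0.3832 -0.3981  0.1226] [-5.00e-02 -7.00e-02 -8.53e+01] F [-0.4 -0.3 -0.2] t 0.2
```

```bash
python3 steer.py '0.383 -0.398 0.122 0 0 -85.3 0.75;0.383 -0.398 0.122 0 0 -85.3 0.75;0.383 -0.398 0.122 0 0 -85.3 0.75;0.383 -0.398 0.122 0 0 -85.3 0.75;0.383 -0.398 0.122 0 0 -85.3 0.75;0.383 -0.398 0.122 0 0 -85.3 0.75;0.383 -0.398 0.122 0 0 -85.3 0.75;0.383 -0.398 0.122 0 0 -85.3 0.75;0.383 -0.398 0.122 0 0 -85.3 0.75;0.383 -0.398 0.122 0 0 -85.3 0.75;0.383 -0.398 0.122 0 0 -85.3 0.75;0.383 -0.398 0.122 0 0 -85.3 0.75;0.383 -0.398 0.122 0 0 -85.3 0.75;0.383 -0.398 0.122 0 0 -85.3 0.75;0.383 -0.398 0.122 0 0 -85.3 0.75'; python3 -c "
from h import *
goal([.4264,-.1279,.003],9.15)"
```

```text
time_s: 1.7
position: [0.4262, -0.1298, 0.1008]
tcp_rot: [[-0.158, 0.987, 0.001], [0.987, 0.158, -0.001], [-0.001, 0.001, -1.0]]
force: [0.1, -0.8, 0.5]
opening: 0.75
grasp_force: 0.0
from [ 0.4262 -0.1298  0.1008] row [0.0019 0.0004 0.0978] [ 0.03  0.04 -0.07] F [ 0.1 -0.8  0.5] t 1.7
```

```bash
python3 steer.py '0.002 0 0.045 0 0 0 0.75;0.002 0 0.08 0 0 0 0.75;0.002 0 0.096 0 0 0 0.75;0.002 0 0.097 0 0 0 0.75;0.002 0 0.097 0 0 0 0;0.002 0 0.097 0 0 0 0;0.002 0 0.097 0 0 0 0;0.002 0 0.097 0 0 0 0;0.002 0 0.097 0 0 0 0;0.002 0 0.097 0 0 0 0'
```

```text
time_s: 2.7
position: [0.427, -0.1273, 0.0046]
tcp_rot: [[-0.159, 0.987, 0.003], [0.987, 0.159, -0.002], [-0.002, 0.003, -1.0]]
force: [0.2, -1.9, 6.6]
opening: 0.481
grasp_force: 30.0
```

```bash
python3 steer.py '0 0 -0.04 0 0 0 0;0 0 -0.06 0 0 0 0;0 0 -0.06 0 0 0 0'; python3 -c "
from h import *
goal([.524,.136,.055],-32)"
```

```text
time_s: 3.0
position: [0.427, -0.1272, 0.0654]
tcp_rot: [[-0.16, 0.987, 0.004], [0.987, 0.16, -0.002], [-0.003, 0.003, -1.0]]
force: [-0.1, 0.6, -3.0]
opening: 0.474
grasp_force: 30.0
from [ 0.427  -0.1272  0.0654] row [0.2443 0.1377 0.0101] [ 0.25  0.09 41.18] F [-0.1  0.6 -3. ] t 3.0
```

```bash
python3 steer.py '0.244 0.138 0.01 0.2 0.1 41.2 0;0.244 0.138 0.01 0.2 0.1 41.2 0;0.244 0.138 0.01 0.2 0.1 41.2 0;0.244 0.138 0.01 0.2 0.1 41.2 0;0.244 0.138 0.01 0.2 0.1 41.2 0;0.244 0.138 0.01 0.2 0.1 41.2 0;0.244 0.138 0.01 0.2 0.1 41.2 0;0.244 0.138 0.01 0.2 0.1 41.2 0;0.244 0.138 0.01 0.2 0.1 41.2 0;0.244 0.138 0.01 0.2 0.1 41.2 0'
python3 - <<'E'
from h import *
import cv2
goal([.524,.136,.003],-32)
c=bot.capture("top");s=bot.capture("side")
a=cv2.resize(c["color"][150:250,150:290],None,fx=4,fy=4,interpolation=cv2.INTER_CUBIC)
b=cv2.resize(s["color"][150:250,310:370],None,fx=4,fy=4,interpolation=cv2.INTER_CUBIC)
cv2.imwrite("pics/p1.png",np.hstack([a,b])[:,:,::-1])
E
```

```text
time_s: 4.0
position: [0.5221, 0.1352, 0.0528]
tcp_rot: [[0.531, 0.847, -0.006], [0.847, -0.531, 0.002], [-0.001, -0.006, -1.0]]
force: [-0.0, -0.1, -1.8]
opening: 0.481
grasp_force: 30.0
from [0.5221 0.1352 0.0528] row [0.0018 0.0015 0.0498] [-0.33  0.07 -0.1 ] F [-0.  -0.1 -1.8] t 4.0
```

View pics/p1.png

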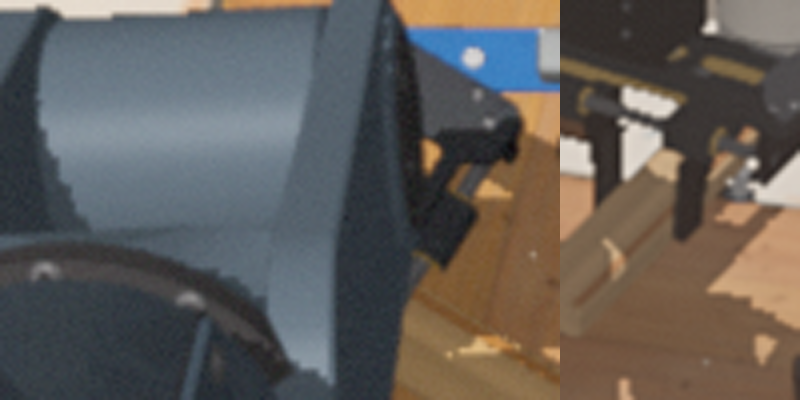

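The arm hides the slot in the top view. The side view shows the stud at about (355,195) just behind the finger. I'll check the visible tongue end against the expected bar pose.

Run:
```python
from h import *
import cv2
c=bot.capture("top");s=bot.capture("side")
a=cv2.resize(c["color"][200:300,240:340],None,fx=4,fy=4,interpolation=cv2.INTER_CUBIC)
b=cv2.resize(s["color"][170:270,270:370],None,fx=4,fy=4,interpolation=cv2.INTER_CUBIC)
cv2.imwrite("pics/p2.png",np.hstack([a,b])[:,:,::-1])
st=bot.read_state();p,R=st["position"],st["tcp_rot"]
# bar pts: tool x = bar y, tool y = bar x ; top face z = TCP-0.0046+.018 above
for n,x,y in [("tip",0,-138),("shL",-21,-113),("shR",21,-113),("prL",-21,135),("prR",21,135),("slotb",0,100)]:
    w=p+R@np.array([y/1e3-.0005,x/1e3,-.0134]); print(n,w.round(4),((proj(c,w)-[240,200])*4).round(),(400+(proj(s,w)[0]-270)*4).round(),((proj(s,w)[1]-170)*4).round())
```

```text
tip [0.4494 0.0178 0.0669] [259. 256.] 518.0 241.0
shL [0.445  0.0501 0.067 ] [186. 268.] 509.0 204.0
shR [0.4805 0.0278 0.0668] [235. 187.] 578.0 229.0
prL [0.5769 0.2601 0.067 ] [-289.  -19.] 722.0 1.0
prR [0.6125 0.2377 0.0668] [-237.  -97.] 784.0 20.0
slotb [0.5761 0.2193 0.0669] [-197.  -18.] 727.0 36.0
```

View pics/p2.png

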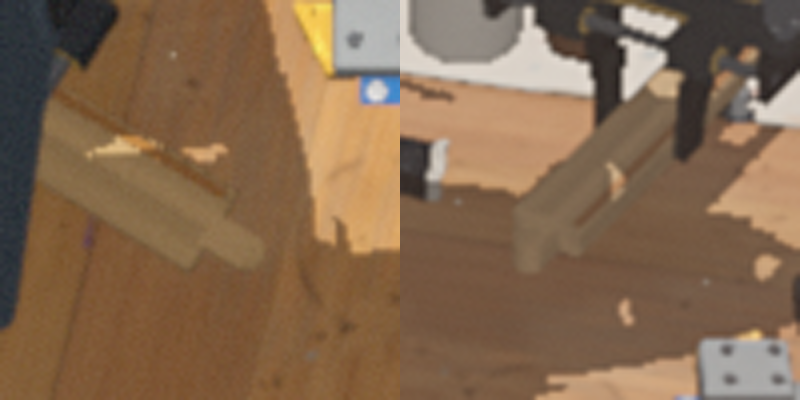

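The tongue tip is at (258,258) against a predicted (259,256), so the bar sits in the hand as expected to within about 1 mm. Now I'll lower it gently over the stud.

```bash
python3 steer.py '0.002 0.0015 0.01 -0.3 0 0 0;0.002 0.0015 0.022 -0.3 0 0 0;0.002 0.0015 0.026 -0.3 0 0 0;0.002 0.0015 0.030 -0.3 0 0 0;0.002 0.0015 0.034 -0.3 0 0 0;0.002 0.0015 0.034 -0.3 0 0 0'; python3 -c "
from h import *
goal([.524,.136,.005],-32)"
```

```text
time_s: 4.8
position: [0.5252, 0.1372, 0.0189]
tcp_rot: [[0.531, 0.848, 0.0], [0.848, -0.531, -0.0], [-0.0, 0.001, -1.0]]
force: [-0.4, 0.4, -2.8]
opening: 0.475
grasp_force: 30.0
from [0.5252 0.1372 0.0189] row [-0.0016 -0.0004  0.0139] [ 0.03  0.01 -0.04] F [-0.4  0.4 -2.8] t 4.8
```

```bash
python3 steer.py '-0.001 0 0.005 0 0 0 0;-0.001 0 0.009 0 0 0 0;-0.001 0 0.0125 0 0 0 0;-0.001 0 0.0125 0 0 0 0'
```

```text
time_s: 5.2
position: [0.5247, 0.1363, 0.0066]
tcp_rot: [[0.531, 0.848, 0.001], [0.848, -0.531, -0.0], [-0.0, 0.001, -1.0]]
force: [0.2, 0.0, -3.5]
opening: 0.478
grasp_force: 30.0
```

```bash
python3 steer.py '0.003 0 0.001 0 0 0 0;0.006 0 0.001 0 0 0 0;0.008 0 0.001 0 0 0 0;0.009 0 0.001 0 0 0 0;0.009 0 0.001 0 0 0 0'
```

```text
time_s: 5.7
position: [0.5301, 0.1441, 0.0062]
tcp_rot: [[0.53, 0.848, 0.002], [0.848, -0.53, -0.0], [0.001, 0.002, -1.0]]
force: [0.4, -0.5, -2.4]
opening: 0.481
grasp_force: 30.0
```

```bash
python3 steer.py '0.002 0 0.001 0 0 0 0;0.003 0 0.001 0 0 0 0;0.003 0 0.001 0 0 0 0'; python3 steer.py '0.001 0 0 0 0 0 0;0.002 0 0 0 0 0 0;0.002 0 0 0 0 0 0'; python3 steer.py '0.001 0 0 0 0 0 0;0.002 0 0 0 0 0 0;0.002 0 0 0 0 0 0'
```

```text
time_s: 6.0
position: [0.5315, 0.1466, 0.005]
tcp_rot: [[0.531, 0.848, 0.002], [0.848, -0.531, -0.0], [0.0, 0.002, -1.0]]
force: [0.4, -0.3, -1.9]
opening: 0.48
grasp_force: 30.0
time_s: 6.3
position: [0.5326, 0.1483, 0.0051]
tcp_rot: [[0.531, 0.848, 0.002], [0.848, -0.531, -0.0], [0.001, 0.002, -1.0]]
force: [-0.6, 0.3, -1.8]
opening: 0.479
grasp_force: 30.0
time_s: 6.6
position: [0.5328, 0.1491, 0.005]
tcp_rot: [[0.53, 0.848, -0.0], [0.848, -0.53, -0.002], [-0.002, 0.0, -1.0]]
force: [-1.2, -4.5, -2.3]
opening: 0.479
grasp_force: 30.0
```

```bash
python3 steer.py '-0.0005 0 0.001 0 0 0 0;-0.0005 0 0.001 0 0 0 0.7;-0.0005 0 0.001 0 0 0 0.75;-0.0005 0 0.001 0 0 0 0.75;-0.0005 0 -0.04 0 0 0 0.75;-0.0005 0 -0.06 0 0 0 0.75;-0.0005 0 -0.06 0 0 0 0.75'; python3 -c "
from h import *
goal([.4399,.0842,.065],-32)"
```

```text
time_s: 7.3
position: [0.5357, 0.15, 0.0676]
tcp_rot: [[0.53, 0.848, 0.008], [0.848, -0.53, 0.0], [0.005, 0.007, -1.0]]
force: [0.7, -0.2, -0.5]
opening: 0.745
grasp_force: 0.0
from [0.5357 0.15   0.0676] row [-0.1066 -0.0464  0.0019] [ 0.38 -0.26 -0.03] F [ 0.7 -0.2 -0.5] t 7.3
```

```bash
python3 steer.py '-0.107 -0.046 0.002 0.3 -0.2 0 0;-0.107 -0.046 0.002 0.3 -0.2 0 0;-0.107 -0.046 0.002 0.3 -0.2 0 0;-0.107 -0.046 0.002 0.3 -0.2 0 0;-0.107 -0.046 0.002 0.3 -0.2 0 0'
python3 - <<'E'
from h import *
import cv2
goal([.4399,.0842,.006],-32)
c=bot.capture("top");s=bot.capture("side")
a=cv2.resize(c["color"][170:300,170:370],None,fx=2.5,fy=2.5,interpolation=cv2.INTER_CUBIC)
b=cv2.resize(s["color"][160:290,270:390],None,fx=2.5,fy=2.5,interpolation=cv2.INTER_CUBIC)
cv2.imwrite("pics/p3.png",np.hstack([a,b])[:,:,::-1])
E
```

```text
time_s: 7.8
position: [0.4385, 0.0831, 0.0627]
tcp_rot: [[0.531, 0.847, -0.003], [0.847, -0.531, -0.001], [-0.002, -0.003, -1.0]]
force: [-0.5, 0.4, -1.0]
opening: 0.38
grasp_force: 0.0
from [0.4385 0.0831 0.0627] row [0.0018 0.0007 0.0567] [-0.15  0.13 -0.09] F [-0.5  0.4 -1. ] t 7.8
```

View pics/p3.png

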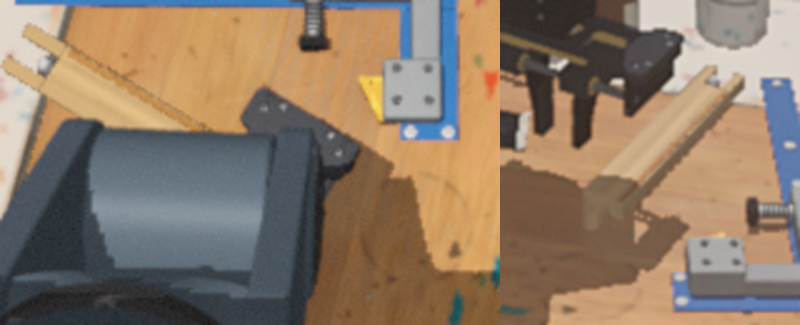

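The picture shows the bar flat with the stud near (45,62) at the slot's bottom, and the gripper on the near side of the bar. I'll lower it with the fingers shut and compute the swing arc.

```bash
python3 steer.py '0.002 0 0.035 0 0 0 0;0.002 0 0.053 0 0 0 0;0.002 0 0.055 0 0 0 0;0.002 0 0.055 0 0 0 0;0.002 0 0.055 0 0 0 0'; python3 -c "
from h import *
S=np.array([.5885,.239])
for psi,d in [(-28,36),(-24,36),(-20,36),(-16,36),(-12,36),(-8,36),(-5,36),(-3,36),(-1.3,36)]:
    a=np.radians(-psi);u=np.array([np.sin(a),np.cos(a)]);n=np.array([np.cos(a),-np.sin(a)])
    print(psi);goal([*(S-.21*u-d/1e3*n),.007],psi)"
```

```text
time_s: 8.4
position: [0.4391, 0.085, 0.0084]
tcp_rot: [[0.53, 0.848, -0.003], [0.848, -0.53, -0.001], [-0.002, -0.002, -1.0]]
force: [-0.3, 0.0, -0.8]
opening: 0.004
grasp_force: 0.0
-28
from [0.4391 0.085  0.0084] row [-0.0023  0.0238  0.0014] [-0.14  0.13 -4.02] F [-0.3  0.  -0.8] t 8.4
-24
from [0.4391 0.085  0.0084] row [-0.0032  0.0387  0.0014] [-0.15  0.12 -8.02] F [-0.3  0.  -0.8] t 8.4
-20
from [0.4391 0.085  0.0084] row [-0.0032  0.0535  0.0013] [ -0.15   0.12 -12.02] F [-0.3  0.  -0.8] t 8.4
-16
from [0.4391 0.085  0.0084] row [-0.0021  0.0684  0.0013] [ -0.16   0.11 -16.02] F [-0.3  0.  -0.8] t 8.4
-12
from [0.4391 0.085  0.0084] row [0.0001 0.0831 0.0012] [ -0.16   0.11 -20.02] F [-0.3  0.  -0.8] t 8.4
-8
from [0.4391 0.085  0.0084] row [0.0033 0.0976 0.0012] [ -0.16   0.1  -24.02] F [-0.3  0.  -0.8] t 8.4
-5
from [0.4391 0.085  0.0084] row [0.0063 0.1083 0.0012] [ -0.17   0.1  -27.02] F [-0.3  0.  -0.8] t 8.4
-3
from [0.4391 0.085  0.0084] row [0.0086 0.1154 0.0011] [ -0.17   0.09 -29.02] F [-0.3  0.  -0.8] t 8.4
-1.3
from [0.4391 0.085  0.0084] row [0.0108 0.1213 0.0011] [ -0.17   0.09 -30.72] F [-0.3  0.  -0.8] t 8.4
```

```bash
python3 steer.py '-0.001 0.008 0.001 0 0 0 0;-0.002 0.016 0.001 0 0 -2 0;-0.002 0.024 0.001 0 0 -4 0;-0.003 0.031 0.001 0 0 -6 0;-0.003 0.039 0.001 0 0 -8 0;-0.003 0.046 0.001 0 0 -10 0;-0.003 0.054 0.001 0 0 -12 0;-0.003 0.061 0.001 0 0 -14 0;-0.002 0.068 0.001 0 0 -16 0;-0.002 0.068 0.001 0 0 -16 0'
python3 - <<'E'
from h import *
import cv2
goal([.5,.0,.007],-8)
c=bot.capture("top");s=bot.capture("side")
a=cv2.resize(c["color"][150:280,170:370],None,fx=2.5,fy=2.5,interpolation=cv2.INTER_CUBIC)
b=cv2.resize(s["color"][170:300,300:420],None,fx=2.5,fy=2.5,interpolation=cv2.INTER_CUBIC)
cv2.imwrite("pics/p4.png",np.hstack([a,b])[:,:,::-1])
E
```

```text
time_s: 9.4
position: [0.4965, 0.0462, 0.0075]
tcp_rot: [[0.277, 0.961, -0.002], [0.961, -0.277, -0.001], [-0.002, -0.002, -1.0]]
force: [0.4, 0.5, 0.4]
opening: 0.003
grasp_force: 0.0
from [0.4965 0.0462 0.0075] row [-0.0435  0.0162  0.0005] [-0.1   0.08 -8.09] F [0.4 0.5 0.4] t 9.4
```

View pics/p4.png

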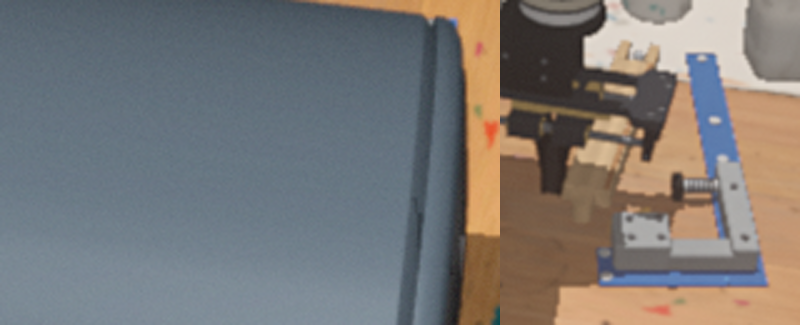

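The side view shows the slot still on the stud, at crop (635,55). The tongue is at about (580,210), just short of the catch, so I'll continue while watching the force.

```bash
python3 -c "
from h import *
S=np.array([.5885,.239])
for psi in (-12,-9,-7,-5,-3,-1.3,0):
    a=np.radians(-psi);u=np.array([np.sin(a),np.cos(a)]);n=np.array([np.cos(a),-np.sin(a)])
    print(psi);goal([*(S-.21*u-.036*n),.007],psi)"|grep -v xx; python3 steer.py '0 0.005 0 0 0 -1 0;0 0.009 0 0 0 -2.5 0;0.001 0.013 0 0 0 -4 0;0.001 0.017 0 0 0 -5 0'
```

```text
-12
from [0.4957 0.0467 0.0073] row [-0.0015  0.0149  0.0002] [-0.14  0.09 -4.11] F [-0.2 -0.7 -0.3] t 9.5
-9
from [0.4957 0.0467 0.0073] row [-0.0023  0.0261  0.0002] [-0.15  0.08 -7.11] F [-0.2 -0.7 -0.3] t 9.5
-7
from [0.4957 0.0467 0.0073] row [-0.0026  0.0335  0.0002] [-0.15  0.08 -9.11] F [-0.2 -0.7 -0.3] t 9.5
-5
from [0.4957 0.0467 0.0073] row [-0.0025  0.0409  0.0002] [ -0.15   0.08 -11.11] F [-0.2 -0.7 -0.3] t 9.5
-3
from [0.4957 0.0467 0.0073] row [-0.0022  0.0484  0.0001] [ -0.15   0.07 -13.11] F [-0.2 -0.7 -0.3] t 9.5
-1.3
from [0.4957 0.0467 0.0073] row [-0.0017  0.0547  0.0001] [ -0.15   0.07 -14.81] F [-0.2 -0.7 -0.3] t 9.5
0
from [0.4957 0.0467 0.0073] row [-0.0012  0.0595  0.0001] [ -0.15   0.07 -16.11] F [-0.2 -0.7 -0.3] t 9.5
time_s: 9.9
position: [0.5116, 0.0433, 0.0065]
tcp_rot: [[0.19, 0.982, -0.005], [0.982, -0.19, -0.001], [-0.002, -0.005, -1.0]]
force: [-2.6, -0.8, -0.6]
opening: 0.006
grasp_force: 0.6
```

```bash
python3 steer.py '0 0.003 0 0 0 -1 0;0 0.006 0 0 0 -1.8 0'; python3 steer.py '0 0.003 0 0 0 -1 0;0 0.006 0 0 0 -1.8 0';  python3 steer.py '0 0.003 0 0 0 -1 0;0 0.006 0 0 0 -1.8 0'
```

```text
time_s: 10.1
position: [0.5175, 0.0421, 0.0065]
tcp_rot: [[0.159, 0.987, -0.005], [0.987, -0.159, -0.001], [-0.001, -0.005, -1.0]]
force: [-0.6, 0.4, 0.2]
opening: 0.005
grasp_force: 0.5
time_s: 10.3
position: [0.5234, 0.0412, 0.0065]
tcp_rot: [[0.128, 0.992, -0.005], [0.992, -0.128, -0.001], [-0.001, -0.005, -1.0]]
force: [-1.1, -0.3, 0.6]
opening: 0.004
grasp_force: 0.5
time_s: 10.5
position: [0.5294, 0.0404, 0.0065]
tcp_rot: [[0.097, 0.995, -0.005], [0.995, -0.097, -0.001], [-0.001, -0.005, -1.0]]
force: [-1.0, 0.1, 0.4]
opening: 0.005
grasp_force: 0.5
```

```bash
python3 steer.py '-0.001 0.003 0 0 0 -0.8 0;-0.002 0.005 0 0 0 -1.4 0';  python3 steer.py '-0.001 0.002 0 0 0 -0.5 0;-0.002 0.004 0 0 0 -1 0'; python3 steer.py '-0.001 0.002 0 0 0 -0.5 0;-0.002 0.004 0 0 0 -1 0'
```

```text
time_s: 10.7
position: [0.5333, 0.0384, 0.0064]
tcp_rot: [[0.074, 0.997, -0.007], [0.997, -0.074, 0.0], [-0.0, -0.007, -1.0]]
force: [-3.6, 2.9, 2.0]
opening: 0.007
grasp_force: 1.9
time_s: 10.9
position: [0.5332, 0.0372, 0.006]
tcp_rot: [[0.057, 0.998, -0.015], [0.998, -0.057, 0.002], [0.001, -0.015, -1.0]]
force: [-8.1, 6.1, 5.5]
opening: 0.004
grasp_force: 4.0
time_s: 11.1
position: [0.5353, 0.0356, 0.0059]
tcp_rot: [[0.039, 0.999, -0.018], [0.999, -0.039, 0.003], [0.002, -0.018, -1.0]]
force: [-9.0, 6.9, 6.4]
opening: 0.003
grasp_force: 5.0
```

The fingers' −y drag may be pulling the bar off the stud. I'll back off, shift toward the stud, and push again with a slight +y bias.

```bash
python3 steer.py '0 -0.01 0 0 0 0 0;0 -0.02 0 0 0 0 0;0 -0.02 0 0 0 0 0'; python3 steer.py '-0.01 -0.005 0 0 0 0 0;-0.015 0 0 0 0 0 0;-0.013 0.006 0 0 0 0 0;-0.010 0.012 0 0 0 0 0;-0.008 0.016 0 0 0 0 0'
python3 - <<'E'
from h import *
goal([.5,.02,.007],-2.2)
E
```

```text
time_s: 11.4
position: [0.5203, 0.0342, 0.0066]
tcp_rot: [[0.039, 0.999, -0.006], [0.999, -0.039, -0.001], [-0.001, -0.006, -1.0]]
force: [-0.0, -0.2, -0.4]
opening: 0.004
grasp_force: 0.0
time_s: 11.9
position: [0.5356, 0.0254, 0.0062]
tcp_rot: [[0.038, 0.999, -0.011], [0.999, -0.038, -0.001], [-0.001, -0.011, -1.0]]
force: [-7.6, -5.0, 2.7]
opening: 0.003
grasp_force: 3.6
from [0.5356 0.0254 0.0062] row [-0.0068 -0.0354 -0.0005] [-0.61  0.08  0.02] F [-7.6 -5.   2.7] t 11.9
```

```bash
python3 steer.py '0 0.002 0 0 0 0 0;0 0.004 0 0 0 0 0'; python3 steer.py '0 0.002 0 0 0 0 0;0 0.004 0 0 0 0 0'
```

```text
time_s: 12.1
position: [0.5357, 0.0258, 0.006]
tcp_rot: [[0.037, 0.999, -0.018], [0.999, -0.037, -0.0], [-0.001, -0.018, -1.0]]
force: [-10.6, -4.6, 8.3]
opening: 0.006
grasp_force: 5.5
time_s: 12.3
position: [0.5357, 0.0259, 0.0059]
tcp_rot: [[0.037, 0.999, -0.026], [0.999, -0.037, 0.0], [-0.001, -0.026, -1.0]]
force: [-16.4, -6.0, 12.7]
opening: 0.004
grasp_force: 8.2
```

Run:
```python
from h import *
import cv2
c=bot.capture("top");s=bot.capture("side")
print(bot.read_state()["force"])
b=cv2.resize(s["color"][180:300,310:420],None,fx=5,fy=5,interpolation=cv2.INTER_CUBIC)
a=cv2.resize(c["color"][140:260,310:360],None,fx=5,fy=5,interpolation=cv2.INTER_CUBIC)
cv2.imwrite("pics/p5.png",np.hstack([b,a])[:,:,::-1])
```

```text
[-12.45512435  -5.799129    10.53100761]
```

View pics/p5.png

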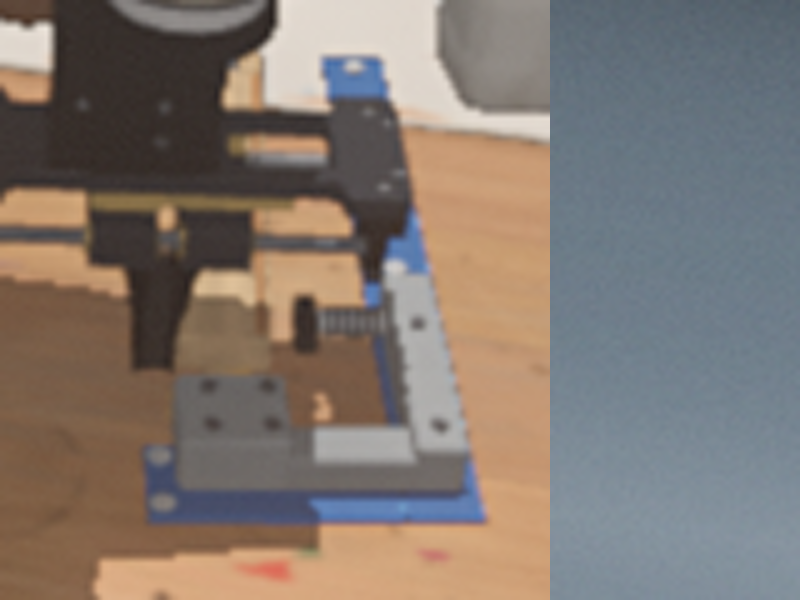

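The side view shows the bar's end near the keeper, pad gap at (275–300,330), and part of the gripper's body close to the keeper wall around (375,270). I need to find what is blocking.

Run:
```python
from h import *
s=bot.capture("side"); st=bot.read_state(); p,R=st["position"],st["tcp_rot"]
F,M=st["force"],st["moment"]; print(p,F,M, "joints",st["joint_positions"].round(1))
print("lever r0=FxM/F2",np.cross(F,M)/(F@F), "pitch",M@F/np.linalg.norm(F))
f=lambda w:((proj(s,w)-[310,180])*5).round()
for n,q in [("body +95 z70",(0,.095,-.07)),("+95 x37",(.0375,.095,-.07)),("+95 x-37",(-.0375,.095,-.07)),("tip",(0,0,0)),("tip R",(0,.015,0)),("tip L",(0,-.015,0)),("tipLnear",(-.01,-.015,0))]: print(n,(p+R@np.array(q)).round(3),f(p+R@np.array(q)))
S=np.array([.5885,.239])
for psi in (-2,-4,-6,-8):
    a=np.radians(-psi);u=np.array([np.sin(a),np.cos(a)]);n=np.array([np.cos(a),-np.sin(a)])
    print(psi,[(k,f(np.array([*(S+(y-.106)*u+x*n),z])).tolist()) for k,x,y,z in [("shF",-.021,-.113,.018),("shB",.021,-.113,.018),("shB0",.021,-.113,0),("slot",0,.1,.018)]])
J=lambda x,y,z:f(np.array([.5885+x*.9997+y*.0226,.239-x*.0226+y*.9997,z]))
print("wall",J(.053,-.184,.033),J(.075,-.184,.033),"keeper block",J(-.043,-.256,.033),J(.002,-.256,.033),"pad",J(.013,-.203,.012))
```

```text
[0.53591403 0.02593742 0.00588808] [-14.08245746  -4.26740682  10.71109218] [-0.94308104  2.21970036 -0.01909225] joints [ -9.   43.7 102.   -0.4  35.7  -6.7]
lever r0=FxM/F2 [-0.07152804 -0.03130618 -0.10651452] pitch 0.19801977189719785
body +95 z70 [0.633 0.022 0.073] [389. 228.]
+95 x37 [0.634 0.06  0.073] [380. 176.]
+95 x-37 [ 0.631 -0.015  0.073] [400. 283.]
tip [0.536 0.026 0.006] [149. 351.]
tip R [0.551 0.025 0.006] [183. 352.]
tip L [0.521 0.026 0.006] [114. 350.]
tipLnear [0.521 0.016 0.006] [114. 365.]
-2 [('shF', [207.0, 336.0]), ('shB', [305.0, 337.0]), ('shB0', [302.0, 370.0]), ('slot', [225.0, 66.0])]
-4 [('shF', [189.0, 335.0]), ('shB', [287.0, 338.0]), ('shB0', [284.0, 370.0]), ('slot', [224.0, 66.0])]
-6 [('shF', [171.0, 333.0]), ('shB', [269.0, 338.0]), ('shB0', [266.0, 371.0]), ('slot', [224.0, 66.0])]
-8 [('shF', [153.0, 330.0]), ('shB', [251.0, 338.0]), ('shB0', [248.0, 371.0]), ('slot', [224.0, 66.0])]
wall [380. 260.] [430. 260.] keeper block [168. 364.] [277. 364.] pad [288. 324.]
```

The bar is held at about 4° from home, and the gripper's long body (±95 mm along the push) ends close to the keeper wall. I'll back off, turn the tool 90° so the body lies along the bar, and push again a little higher.

```bash
python3 steer.py '0 -0.02 0 0 0 0 0;0 -0.04 0 0 0 0 0;0 -0.04 -0.05 0 0 0 0;0 -0.04 -0.05 0 0 8 0;0 -0.04 -0.05 0 0 16 0;0 -0.04 -0.05 0 0 24 0;0 -0.04 -0.05 0 0 32 0;0 -0.04 -0.05 0 0 40 0;0 -0.04 -0.05 0 0 48 0;0 -0.04 -0.05 0 0 56 0;0 -0.04 -0.05 0 0 64 0;0 -0.04 -0.05 0 0 72 0;0 -0.04 -0.05 0 0 80 0;0 -0.04 -0.05 0 0 88 0;0 -0.04 -0.05 0 0 89 0;0 -0.04 -0.05 0 0 89 0'
python3 - <<'E'
from h import *
goal([.515,.034,.009],-91.3)
print(bot.read_state()["moment"])
E
```

```text
time_s: 14.05
position: [0.5062, 0.0271, 0.0567]
tcp_rot: [[1.0, -0.019, -0.004], [-0.019, -1.0, -0.001], [-0.004, 0.001, -1.0]]
force: [0.1, 0.6, -0.3]
opening: 0.008
grasp_force: 0.0
from [0.5062 0.0271 0.0567] row [ 0.0089 -0.0071  0.0476] [0.04 0.24 0.22] F [ 0.1  0.6 -0.3] t 14.05
[ 0.05103827 -0.01385946 -0.0370986 ]
```

```bash
python3 steer.py '0.009 -0.007 0.03 0 0.2 0 0;0.009 -0.007 0.046 0 0.2 0 0;0.009 -0.007 0.047 0 0.2 0 0'; python3 steer.py '0.006 0 0 0 0 0 0;0.012 0 0 0 0 0 0;0.016 0 0 0 0 0 0;0.019 0 0 0 0 0 0'; python3 steer.py '0.002 0 0 0 0 0 0;0.004 0 0 0 0 0 0;0.006 0 0 0 0 0 0'
```

```text
time_s: 14.35
position: [0.5135, 0.034, 0.0079]
tcp_rot: [[1.0, -0.019, -0.005], [-0.019, -1.0, -0.0], [-0.005, 0.0, -1.0]]
force: [-0.3, 0.5, -0.5]
opening: 0.003
grasp_force: 0.0
time_s: 14.75
position: [0.5345, 0.033, 0.0104]
tcp_rot: [[1.0, -0.022, -0.0], [-0.022, -1.0, -0.001], [-0.0, 0.001, -1.0]]
force: [-2.2, -0.4, 2.7]
opening: 0.004
grasp_force: 1.6
time_s: 15.05
position: [0.5348, 0.0335, 0.0094]
tcp_rot: [[1.0, -0.021, -0.012], [-0.021, -1.0, 0.0], [-0.012, 0.0, -1.0]]
force: [-9.2, -1.8, 8.1]
opening: 0.004
grasp_force: 4.7
```

The block is at the same bar angle both times (tongue at about jig x −20), and it is rigid. I'll clear the arm and use my last picture to see it properly.

```bash
python3 steer.py '-0.03 0 0 0 0 0 0;-0.04 0 -0.04 0 0 0 0;-0.08 0.04 -0.08 0 0 0 0;-0.1 0.09 -0.1 0 0 0 0;-0.1 0.14 -0.1 0 0 0 0;-0.1 0.19 -0.1 0 0 0 0;-0.1 0.24 -0.1 0 0 0 0;-0.1 0.29 -0.1 0 0 0 0;-0.1 0.34 -0.1 0 0 0 0;-0.1 0.34 -0.1 0 0 0 0'
python3 - <<'E'
from h import *
import cv2
c=bot.capture("top");s=bot.capture("side")
cv2.imwrite("pics/full_t.png",c["color"][:,:,::-1]);cv2.imwrite("pics/full_s.png",s["color"][:,:,::-1])
r=lambda im,f:cv2.resize(im,None,fx=f,fy=f,interpolation=cv2.INTER_CUBIC)
o=np.zeros((600,800,3),np.uint8)
o[:300,:800]=r(c["color"][160:235,165:365],4)
o[300:600,:300]=r(c["color"][180:230,295:345],6)
o[300:600,300:550]=r(s["color"][180:300,320:420],2.5)
o[300:600,550:800]=r(s["color"][230:280,340:381+1][:, :42],6)[:,:250]
cv2.imwrite("pics/p6.png",o[:,:,::-1])
E
```

```text
time_s: 16.05
position: [0.4336, -0.3108, 0.1107]
tcp_rot: [[1.0, -0.025, 0.003], [-0.025, -1.0, -0.006], [0.003, 0.006, -1.0]]
force: [0.0, -0.5, 0.2]
opening: 0.006
grasp_force: 0.0
```

View pics/p6.png

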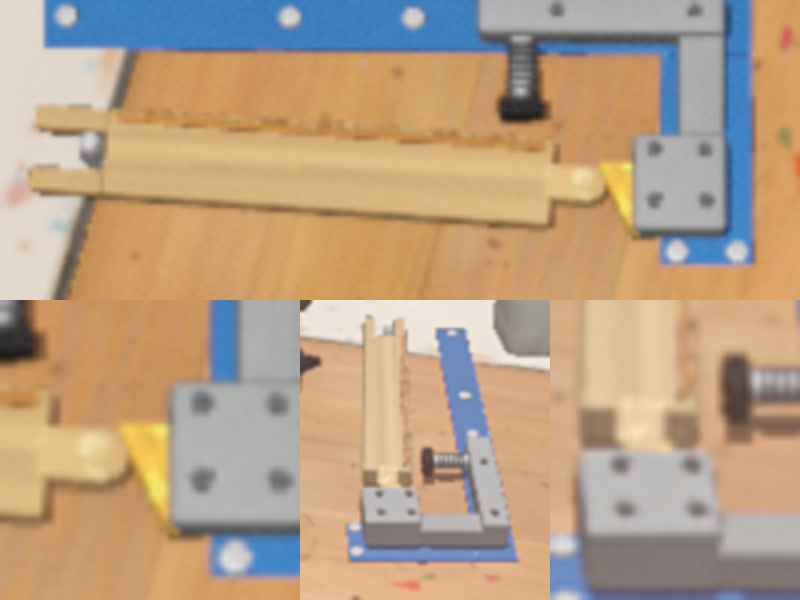

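The picture is clear: the bar is seated on the stud, seen at (92,148), and the tongue tip at (603,183) is just touching the catch slope near its nose at (600,163). Nothing is jammed. The tool was dragging the bar down onto the table (high Fz) and wasting the push, so I'll push again while unloading Fz.

```bash
python3 -c "
from h import *
goal([.518,.029,.07],-91.3)"; python3 steer.py '0 -0.05 0 0 0 0 0;0.02 -0.1 0.01 0 0 0 0;0.03 -0.15 0.02 0 0 0 0;0.04 -0.2 0.03 0 0 0 0;0.05 -0.25 0.04 0 0 0 0;0.06 -0.3 0.04 0 0 0 0;0.075 -0.341 0.04 0 0 0 0;0.075 -0.341 0.07 0 0 0 0;0.075 -0.341 0.1 0 0 0 0;0.075 -0.341 0.102 0 0 0 0;0.075 -0.341 0.102 0 0 0 0'; python3 -c "
from h import *
goal([.518,.029,.008],-91.3)"
```

```text
from [ 0.4334 -0.3096  0.1104] row [ 0.0756 -0.3409  0.0389] [ 0.29 -0.15 -0.2 ] F [ 0.4 -0.3  0.3] t 16.15
time_s: 17.25
position: [0.5135, 0.0355, 0.0074]
tcp_rot: [[1.0, -0.021, -0.004], [-0.021, -1.0, -0.0], [-0.004, 0.0, -1.0]]
force: [1.0, 0.2, -0.4]
opening: 0.005
grasp_force: 0.0
from [0.5135 0.0355 0.0074] row [ 0.0047  0.0064 -0.0007] [0.02 0.2  0.1 ] F [ 1.   0.2 -0.4] t 17.25
```

```bash
python3 steer.py '0.008 0.006 -0.001 0 0 0 0;0.015 0.006 -0.001 0 0 0 0;0.019 0.006 -0.002 0 0 0 0;0.022 0.006 -0.002 0 0 0 0'; python3 steer.py '0.002 0 -0.002 0 0 0 0;0.004 0 -0.004 0 0 0 0'; python3 steer.py '0.001 0 -0.002 0 0 0 0;0.003 0 -0.004 0 0 0 0'
```

```text
time_s: 17.65
position: [0.5356, 0.0276, 0.0103]
tcp_rot: [[1.0, -0.022, -0.004], [-0.022, -1.0, -0.001], [-0.004, 0.001, -1.0]]
force: [-5.4, -2.3, 2.8]
opening: 0.007
grasp_force: 2.6
time_s: 17.85
position: [0.5366, 0.0281, 0.0128]
tcp_rot: [[1.0, -0.021, -0.01], [-0.021, -1.0, -0.0], [-0.01, 0.001, -1.0]]
force: [-6.2, -3.6, -3.7]
opening: 0.008
grasp_force: 3.1
time_s: 18.05
position: [0.5387, 0.0279, 0.0165]
tcp_rot: [[1.0, -0.021, -0.012], [-0.021, -1.0, -0.0], [-0.012, 0.001, -1.0]]
force: [-7.3, -4.4, -3.5]
opening: 0.002
grasp_force: 3.7
```

The bar moves now. I'll re-set the height (back off, lower, re-push) before going on.

```bash
python3 steer.py '-0.009 0 0 0 0 0 0;-0.014 0 0.005 0 0 0 0;-0.014 0 0.010 0 0 0 0;-0.006 0 0.010 0 0 0 0;0 0 0.008 0 0 0 0;0.003 0 0.006 0 0 0 0'; python3 steer.py '0.002 0 -0.001 0 0 0 0;0.004 0 -0.002 0 0 0 0'
```

```text
time_s: 18.65
position: [0.5447, 0.0273, 0.0107]
tcp_rot: [[1.0, -0.02, -0.007], [-0.02, -1.0, -0.001], [-0.007, 0.002, -1.0]]
force: [-2.0, -1.5, -2.1]
opening: 0.01
grasp_force: 1.4
time_s: 18.85
position: [0.5506, 0.0279, 0.0133]
tcp_rot: [[1.0, -0.022, -0.002], [-0.022, -1.0, -0.0], [-0.002, 0.001, -1.0]]
force: [-2.3, -0.8, -1.0]
opening: 0.008
grasp_force: 1.0
```

```bash
python3 steer.py '0.001 0 0 0 0 0 0;0.001 0 0 0 0 0 0'; python3 steer.py '0.001 0 0 0 0 0 0;0.001 0 0 0 0 0 0'; python3 steer.py '0.001 0 0 0 0 0 0;0.001 0 0 0 0 0 0'
```

```text
time_s: 19.05
position: [0.551, 0.0279, 0.0134]
tcp_rot: [[1.0, -0.021, -0.003], [-0.021, -1.0, -0.001], [-0.003, 0.001, -1.0]]
force: [-3.1, -2.0, -0.3]
opening: 0.007
grasp_force: 1.5
time_s: 19.25
position: [0.5517, 0.0278, 0.0134]
tcp_rot: [[1.0, -0.021, -0.003], [-0.021, -1.0, -0.001], [-0.003, 0.001, -1.0]]
force: [-4.4, -1.9, -0.8]
opening: 0.004
grasp_force: 2.1
time_s: 19.45
position: [0.5526, 0.0277, 0.0134]
tcp_rot: [[1.0, -0.021, -0.003], [-0.021, -1.0, -0.001], [-0.003, 0.001, -1.0]]
force: [-5.1, -1.8, -0.9]
opening: 0.004
grasp_force: 2.3
```

```bash
python3 steer.py '0.001 0 0 0 0 0 0;0.001 0 0 0 0 0 0'; python3 steer.py '0.001 0 0 0 0 0 0;0.001 0 0 0 0 0 0'; python3 steer.py '0.001 0 0 0 0 0 0;0.001 0 0 0 0 0 0'
```

```text
time_s: 19.65
position: [0.5533, 0.0276, 0.0133]
tcp_rot: [[1.0, -0.021, -0.004], [-0.021, -1.0, -0.001], [-0.004, 0.001, -1.0]]
force: [-5.9, -3.2, 0.1]
opening: 0.006
grasp_force: 2.6
time_s: 19.85
position: [0.554, 0.0276, 0.0133]
tcp_rot: [[1.0, -0.021, -0.005], [-0.021, -1.0, -0.001], [-0.005, 0.001, -1.0]]
force: [-5.2, -3.3, -1.4]
opening: 0.005
grasp_force: 2.7
time_s: 20.05
position: [0.5547, 0.0277, 0.0132]
tcp_rot: [[1.0, -0.021, -0.005], [-0.021, -1.0, -0.001], [-0.005, 0.001, -1.0]]
force: [-6.2, -3.1, -1.1]
opening: 0.004
grasp_force: 2.9
```

```bash
for i in 1 2 3 4; do python3 steer.py '-0.002 0 0 0 0 0 0;-0.002 0 0 0 0 0 0' | grep -E "pos|force:"; done
```

```text
position: [0.553, 0.028, 0.0133]
force: [-4.9, -1.9, -1.1]
grasp_force: 2.3
position: [0.552, 0.0281, 0.0134]
force: [-4.0, -0.2, -1.0]
grasp_force: 1.8
position: [0.5512, 0.0281, 0.0137]
force: [-2.7, 1.1, -0.6]
grasp_force: 1.2
position: [0.5504, 0.0276, 0.0142]
force: [-0.4, 0.0, 0.1]
grasp_force: 0.0
```

```bash
python3 steer.py '-0.02 0 0 0 0 0 0;-0.035 0 -0.02 0 0 0 0;-0.05 0 -0.05 0 0 0 0;-0.09 0.04 -0.09 0 0 0 0;-0.1 0.09 -0.1 0 0 0 0;-0.1 0.14 -0.1 0 0 0 0;-0.1 0.19 -0.1 0 0 0 0;-0.1 0.24 -0.1 0 0 0 0;-0.1 0.29 -0.1 0 0 0 0;-0.1 0.34 -0.1 0 0 0 0;-0.1 0.34 -0.1 0 0 0 0'
python3 - <<'E'
from h import *
import cv2
c=bot.capture("top");s=bot.capture("side");n=c["color"];o=cv2.imread("pics/full_t.png")[:,:,::-1]
cv2.imwrite("pics/full_t2.png",n[:,:,::-1])
hx=lambda im,u,v0,v1:[tuple(int(k) for k in im[v,u]) for v in range(v0,v1)]
for nm,im in (("old",o),("new",n)):
    print(nm,"col310 (tongue root)"," ".join("%d:%d"%(v,im[v,310,2]) for v in range(186,226)))
    print(nm,"col290"," ".join("%d:%d"%(v,im[v,290,2]) for v in range(180,222)))
    y=(im[:,:,0].astype(int)>150)&(im[:,:,2]<90)&(im[:,:,1]>110)
    Y,X=np.nonzero(y[190:225,305:335]); print("yellow n",len(X),"cols",X.min()+305,X.max()+305,"rows",Y.min()+190,Y.max()+190)
    for v in range(194,216,2): print(v," ".join("%3d"%im[v,u,2] for u in range(308,326)))
S=np.array([.5885,.239])
for psi in (-6,-2.5,-1.3,0):
    a=np.radians(-psi);u=np.array([np.sin(a),np.cos(a)]);m=np.array([np.cos(a),-np.sin(a)])
    print(psi,[(k,proj(c,np.array([*(S+(y-.106)*u+x*m),.018])).round(1).tolist()) for k,x,y in [("tip",0,-.138),("shF",-.021,-.113),("shB",.021,-.113)]])
E
```

```text
time_s: 21.95
position: [0.4432, -0.3172, 0.1152]
tcp_rot: [[1.0, -0.026, 0.005], [-0.026, -1.0, -0.008], [0.005, 0.008, -1.0]]
force: [0.6, 0.1, 0.1]
opening: 0.008
grasp_force: 0.0
old col310 (tongue root) 186:100 187:93 188:94 189:98 190:100 191:97 192:100 193:97 194:100 195:99 196:102 197:103 198:104 199:102 200:102 201:121 202:151 203:160 204:157 205:151 206:140 207:138 208:151 209:134 210:89 211:79 212:96 213:104 214:104 215:105 216:110 217:108 218:109 219:105 220:108 221:105 222:104 223:104 224:109 225:106
old col290 180:95 181:95 182:92 183:77 184:65 185:52 186:53 187:47 188:45 189:43 190:76 191:99 192:105 193:96 194:82 195:76 196:88 197:118 198:125 199:129 200:132 201:135 202:136 203:134 204:129 205:125 206:126 207:125 208:126 209:130 210:130 211:133 212:129 213:131 214:122 215:83 216:74 217:100 218:108 219:110 220:107 221:102
yellow n 90 cols 305 328 rows 190 219
194  89  90 100  96  94 100 102  96  89  91  92  96  96  95  99 122 153 164
196  91  98 102  99  98  99 100  94  95  90  97  97  99  98 100 131 166 173
198  91  95 104  99 103 102  99  93  93  96  99  98  96  93  9
[... 1791 characters left out ...]
0
206  99  96 104 105 103  99  85  64  73  82  81  84  84  86  93 137 171 178
208  96 100 101 105  99 101 100  86  64  84  89  98  86  82  93 134 171 179
210  94  99 105 104  98 105 101  95  83  74  87  99  87  82  97 136 171 180
212  98 102 104 102 101 106 101 100  96  90  88 109 110 101  97 136 172 181
214  99 104 104 106 107 107 103  99  97  93  87  79  89  89  97 136 171 183
-6 [('tip', [315.3, 206.0]), ('shF', [301.2, 215.7]), ('shB', [303.2, 194.0])]
-2.5 [('tip', [315.7, 198.3]), ('shF', [302.3, 208.8]), ('shB', [302.9, 187.1])]
-1.3 [('tip', [315.8, 195.6]), ('shF', [302.5, 206.4]), ('shB', [302.7, 184.8])]
0 [('tip', [315.7, 192.8]), ('shF', [302.8, 203.8]), ('shB', [302.4, 182.2])]
```

The tongue now centres on row 196 (about 0° to the jig) with the robot clear. The yellow nose shows on the robot side from row 201, so the catch has snapped and is holding the bar against the pad.

```bash
python3 -c "
from rig import bot
print(bot.hand_in())"
```

```text
the job is handed in; nothing more can be done
None
```

The bar is hooked on the stud and clamped in the jig: the catch snapped in front of the tongue, and the bar stayed in place with the arm clear. The job is handed in at about 22 s, with no result printed; the tubes and bottle were not re-checked in a picture at the end.

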